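# Seat the steel bench block in its wooden holder

### The job

Pick up the square steel bench block, turn it so that its sides are square to the recess of the pale wooden block holder, and lower it into the recess (do not drop it in) so that it lies flat on the recess floor, then let go. Leave the green wax block and the red tin where they are.

Things in the scene. Friction and masses are not known exactly. Their poses are not given: they have to be found in the camera images.
- steel_block: pale silvery-grey mottled steel bench block, loose, square, 50 x 50 mm and 18 mm high, about 0.5 kg. Lies flat on the work surface at the start. Origin: centre of its underside; x and y along its sides, z up. Grip it across two opposite sides by the upper 10 mm (fingertips at least 8 mm above its underside), so that the fingers stay clear of the holder's rim when it is seated; it then stands 12 mm above the rim.
- block_holder: pale wooden holder with brass screws in its corners, fixed to the work surface, 92 x 92 mm and 11 mm high. In its middle a square recess 62 x 62 mm, open at the top, with a flat blue plastic floor 5 mm above the underside (the recess is 6 mm deep, its walls 15 mm wide). Origin: centre of its underside, straight below the recess's centre; x and y along its sides and the recess's walls, z up.
- wax_block: green carving wax block, a loose bystander, 34 x 62 mm (x, y) and 22 mm high. Origin: centre of its underside. It and the steel block may have swapped places.
- hinged_tin: red flat lidded tin, shut, a loose bystander, 64 x 96 mm (x, y) and 20 mm high. Origin: centre of its underside.
Not all that is in view belongs to the job. Leave any orange look-alike of the steel_block alone.

How it is judged:
By the outcome, as a careful person would: the job done as asked, in the order asked, and still so for the second after the job is handed in, with the robot touching nothing.
It also fails if it takes over 35 s, if anything falls off the work surface, if the arm or the gripper's body presses on something with over 40 N, if the wrist force passes 120 N, or if a joint passes its speed limit or range.

### The arm

A 6-joint arm with a two-finger parallel gripper is mounted at the origin on a cart in front of the work surface, level with it; the furniture and walls round the work are solid. World frame = base frame: x ahead of the robot, y to its left, z up, the work surface at z = 0. Lengths are in m, angles in degrees, forces in N, time in s.
With the tool pointing down it reaches from about 0.35 to 0.725 m from the base axis. Payload 4.3 kg.
Tool frame: the origin (TCP) lies at the very end of the fingers, on their centre line; the grasp point (between the pads) lies 19 mm behind it; z points along the fingers, y is the line along which they close (so a half turn about z gives the same grasp; the last joint's range is limited). The gripper opens to 85 mm and grips with 20 to 120 N. Pads are 22 mm wide; open, the fingers measure 114 mm over their backs; the gripper's body (76 mm by 85 mm) begins 54 mm behind the grasp point. The pads swing forward as they close: fully open they stand 13 mm farther back than shut.
Start: joints at [60.258, 21.618, 4.641, 73.018, 0, 83.68], TCP at [0.229, 0.528, 0.231] pointing down, gripper open.
Joint ranges: [-156.06, 156.06], [-48.1, 94.91], [-58.44, 69.94], [-101.28, 121.22], [-78.64, 73.56], [-180, 180]. Speed limits (degrees/s): [147.25, 147.25, 180, 180, 180, 180].

### API

Orientations are given as [roll, pitch, yaw] about the fixed x, y, z axes, in that order (R = Rz(yaw) Ry(pitch) Rx(roll)).
In Python, from plant import bot gives the robot as it stands.
- The arm moves only by the tool step_arm, never from a script. Its argument "moves" is a list of rows, each an object of numbers: "gripper": the finger opening in cm, from 0 to 8.54; "dx", "dy", "dz": the shift along the tool's x, y, z in cm; "ax", "ay", "az": the turn, a rotation vector about the tool's x, y, z in rad. In form: [{"gripper": .., "dx": .., "dy": .., "dz": .., "ax": .., "ay": .., "az": ..}, ...]. A call has 1 to 12 rows; each row shifts and turns the commanded pose from where the row before left it, along the tool's axes as they then stand; what a row does not reach is not made up. A row lasts 1/12 s, in which the tool goes at most 41.7 mm and 7.16 degrees, less where a joint would pass 70% of its speed; a pose out of reach is approached as far as the arm can. A call is refused whole if a number of a shift passes 4.17 or a number of a turn 0.125, either way. A call with a gripper value outside its range is refused whole. The fingers move at their own pace and stop on an object; "newtons" is the grip in N (left out, the last holds). Time passes only in rows, so rows that do not move let the fingers close. It gives the time, the measured TCP pose, the force, the opening and the grip force at its end, in the units of the state.
- bot.observe(): the state, without advancing time (a new reading comes with each control period).
- bot.read_camera(name): name is "scene" or "top" or "wrist"; returns the picture (400x640x3 uint8, blue, green, red); there is no depth.
- bot.calibration(name): a dict with "fov_y" (degrees; the focal length in pixels is half the picture's height over the tangent of half this angle, whatever the lens; pixels are square), "cx", "cy" (the principal point, pixels), "T" (4x4, takes a point from camera to world coordinates); the wrist camera has in their place "T_tool_cam" (4x4, takes a point from camera to tool coordinates, whose origin is the TCP and whose axes are the flange's). Camera axes: x right, y down, z forward; pixel columns grow to the right and rows downward; lengths in m; the calibration is good to about 2 mm. A picture is of the moment at which its call begins: read the wrist's pose just before it. calibration takes no time and is no camera call.
- bot.job_done(): hands the job in; it is judged then, once.
The state is a dict: "clock": time; "joints": joint angles; "dq": joint speeds; "joint_torque": joint torques, N m; "tcp_pos": TCP position; "eef_rot": TCP orientation; "contact_force": force on the tool from outside, world axes, zero at the start; "moment": the same for the moment, N m; "width": finger opening in m; "grasp_force": force on a finger pad.
Only numpy, scipy, OpenCV 4.12 (cv2) and the standard library are available. Lean on these libraries where they do the work, as an engineer would, in place of code of your own. Each camera call takes 0.05 s, during which the arm holds its last target. There are 200 camera calls.

## Working session

There is one attempt and no reset: what is moved stays moved. The work goes in short steps, Python scripts to look and compute and a tool call to move; the robot and the scene stay as the last step left them, time stands still between calls to the robot, and variables do not carry over. Pictures are saved under pics/ and viewed, at most 10 in all, crops included, and the job is handed in when it is done.

Besides the shell and the picture viewer there is one more tool, called after "Emit:" as a command line: name --argument value ..., lists and objects as JSON in quotes. step_arm: Moves the arm, as the interface text tells. Its arguments: {"type":"object","properties":{"moves":{"type":"array","items":{"type":"object","properties":{"gripper":{"type":"number"},"dx":{"type":"number"},"dy":{"type":"number"},"dz":{"type":"number"},"ax":{"type":"number"},"ay":{"type":"number"},"az":{"type":"number"}}}},"newtons":{"type":"number"}},"required":["moves"]}

```bash
ls; mkdir -p pics
python3 - <<'E'
from plant import bot
import cv2
s=bot.observe();print(s['clock'],s['tcp_pos'],s['eef_rot'],s['width'])
for n in("top","scene"):
    cv2.imwrite(f"pics/{n}0.png",bot.read_camera(n));print(bot.calibration(n))
print(bot.calibration("wrist"))
E
```

```text
pics
0.0 [0.22822209 0.52702547 0.23034448] [-1.79880270e+02 -1.33527504e-02  1.56577546e+02] 0.0854645760088842
{'fov_y': 51.47372283472193, 'cx': 319.71473693057754, 'cy': 193.49539060850668, 'T': array([[-0.01428168, -0.9883954 ,  0.15123016,  0.34097642],
       [-0.99977615,  0.01175447, -0.01759189, -0.26196732],
       [ 0.01561011, -0.15144755, -0.98834203,  1.02758325],
       [ 0.        ,  0.        ,  0.        ,  1.        ]])}
{'fov_y': 55.78374252690981, 'cx': 319.9956521004758, 'cy': 200.4836374332724, 'T': array([[ 0.71629981, -0.47849994,  0.50789013,  0.05317074],
       [-0.69750197, -0.46997974,  0.54093442, -0.71306302],
       [-0.02013902, -0.74172559, -0.67040105,  0.61969617],
       [ 0.        ,  0.        ,  0.        ,  1.        ]])}
{'fov_y': 67.31114131393831, 'cx': 321.4711879325505, 'cy': 195.5130562310959, 'T_tool_cam': array([[-1.19610842e-04, -9.50328313e-01, -3.11249230e-01,
         8.06091668e-02],
       [ 9.99999989e-01, -8.78527276e-05, -1.16054605e-04,
         3.42497326e-05],
       [ 8.29458835e-05, -3.11249240e-01,  9.50328314e-01,
        -1.43295726e-01],
       [ 0.00000000e+00,  0.00000000e+00,  0.00000000e+00,
         1.00000000e+00]])}
```

View pics/top0.png

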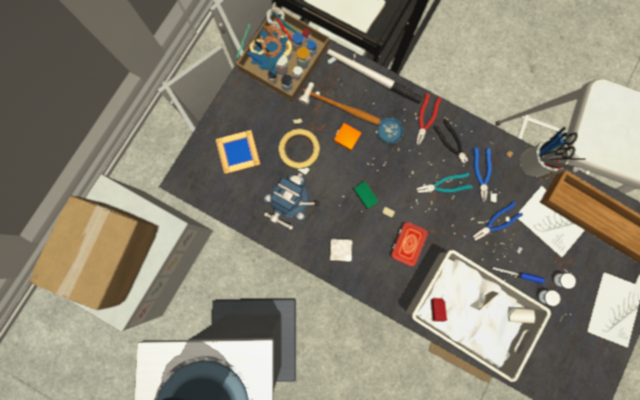

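View pics/scene0.png

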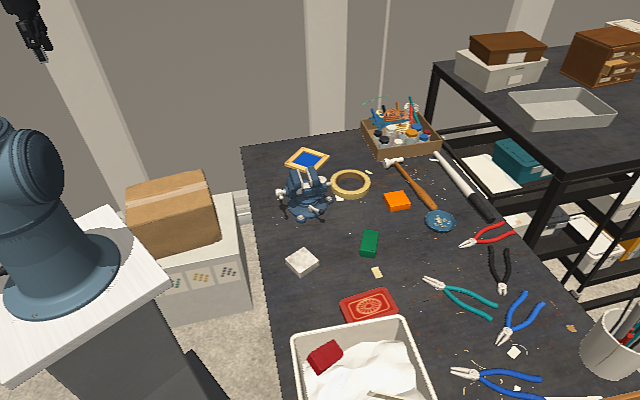

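The top view shows the holder at about (238,151), the steel block at (341,250), the wax block at (366,194), the tin at (409,244) and the orange decoy at (348,135). I'll locate the steel block and holder next.

```bash
cat > h.py <<'E'
import numpy as np,cv2
from scipy.spatial.transform import Rotation as R
from plant import bot
def camT(n,s=None):
    c=bot.calibration(n)
    if n!="wrist": return c,c['T']
    s=s or bot.observe(); T=np.eye(4);T[:3,:3]=R.from_euler('xyz',s['eef_rot'],degrees=True).as_matrix();T[:3,3]=s['tcp_pos']
    return c,T@c['T_tool_cam']
def pix(n,uv,z,s=None):
    c,T=camT(n,s);f=200/np.tan(np.radians(c['fov_y']/2))
    uv=np.atleast_2d(uv).astype(float)
    d=np.c_[(uv[:,0]-c['cx'])/f,(uv[:,1]-c['cy'])/f,np.ones(len(uv))]@T[:3,:3].T
    return T[:3,3]+d*((z-T[2,3])/d[:,2])[:,None]
def proj(n,P,s=None):
    c,T=camT(n,s);f=200/np.tan(np.radians(c['fov_y']/2))
    p=(np.atleast_2d(P)-T[:3,3])@T[:3,:3]
    return np.c_[c['cx']+f*p[:,0]/p[:,2],c['cy']+f*p[:,1]/p[:,2]]
E
python3 - <<'E'
from h import *
for n,u,z in(('steel',(341,250),.018),('wax',(366,194),.022),('tin',(409,243),.02),('holder',(238,151),.011),):print(n,pix('top',u,z))
for n,u,z in(('steel',(302,262),.018),('holder',(307,159),.011),('wax',(370,243),.022)):print(n,pix('scene',u,z))
im=cv2.imread('pics/top0.png')
a=[cv2.resize(im[y-30:y+30,x-30:x+30],(400,400),interpolation=cv2.INTER_CUBIC) for x,y in((341,250),(238,151))]
cv2.imwrite('pics/c.png',np.hstack(a))
E
```

```text
steel [[ 0.35688356 -0.32934523  0.018     ]]
wax [[ 0.49223887 -0.39354099  0.022     ]]
tin [[ 0.37133326 -0.49435754  0.02      ]]
holder [[ 0.60689848 -0.07642567  0.011     ]]
steel [[ 0.35461206 -0.3341338   0.018     ]]
holder [[ 0.60755345 -0.07514529  0.011     ]]
wax [[ 0.48678648 -0.4003982   0.022     ]]
```

View pics/c.png

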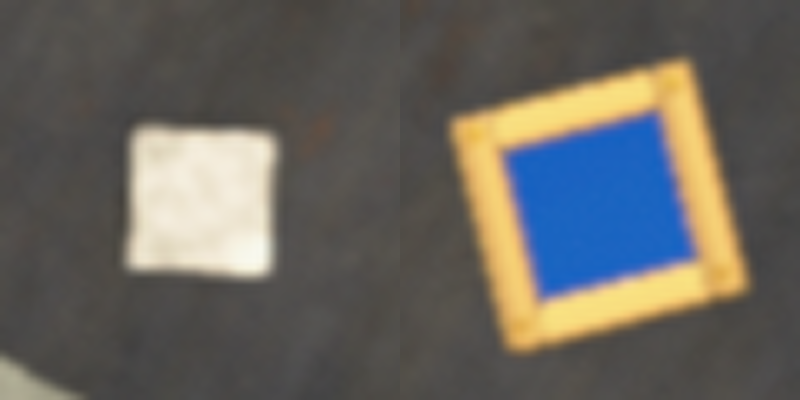

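Run:
```python
from h import *
def full(c,x,y):return np.array(c)*60/400+[x-30,y-30]-.5*(1-60/400)
S=full([(132,125),(276,131),(272,276),(126,270)],341,250)
H=full([(450-400,120),(690-400,59),(748-400,291),(511-400,353)],238,151)
for P,z in((S,.018),(H,.011)):
    W=pix('top',P,z)[:,:2];e=np.roll(W,-1,0)-W
    print(W.mean(0),np.linalg.norm(e,axis=1),(np.degrees(np.arctan2(e[:,1],e[:,0]))))
```

```text
[ 0.35782985 -0.32889273] [0.05242367 0.05208372 0.05273229 0.05208865] [-93.15236131 176.91629187  86.85241065  -3.4231813 ]
[ 0.60609533 -0.07531795] [0.09313673 0.09318015 0.09097294 0.09341027] [ -75.67084602 -165.92287683  104.46428178   15.40517982]
```

```bash
cat >> h.py <<'E'
def shift(d,yaw):
    a=np.radians(yaw);d=np.asarray(d)*100
    return np.round([d[0]*np.cos(a)+d[1]*np.sin(a),d[0]*np.sin(a)-d[1]*np.cos(a),-d[2]],3)
E
python3 - <<'E'
from h import *
P=np.array([[.228,.527,.230],[.5,.2,.23],[.5,-.15,.23],[.357,-.33,.13]])
for i,y,n in((0,156.6,11),(1,156.6,9),(2,176.8,7)):print(shift((P[i+1]-P[i])/n,y),n)
E
```

```text
[-3.45  -1.746 -0.   ] 11
[-1.544 -3.569 -0.   ] 9
[ 1.896 -2.681  1.429] 7
```

Emit:
step_arm --moves '[{"dx": -3.45, "dy": -1.75}, {"dx": -3.45, "dy": -1.75}, {"dx": -3.45, "dy": -1.75}, {"dx": -3.45, "dy": -1.75}, {"dx": -3.45, "dy": -1.75}, {"dx": -3.45, "dy": -1.75}, {"dx": -3.45, "dy": -1.75}, {"dx": -3.45, "dy": -1.75}, {"dx": -3.45, "dy": -1.75}, {"dx": -3.45, "dy": -1.75}, {"dx": -3.45, "dy": -1.75}]'

```text
validation failed for argument at $.mo...
```

Emit:
step_arm --moves '[{"dx": -1.54, "dy": -3.57}, {"dx": -1.54, "dy": -3.57}, {"dx": -1.54, "dy": -3.57}, {"dx": -1.54, "dy": -3.57}, {"dx": -1.54, "dy": -3.57}, {"dx": -1.54, "dy": -3.57}, {"dx": -1.54, "dy": -3.57}, {"dx": -1.54, "dy": -3.57}, {"dx": -1.54, "dy": -3.57}, {"az": -0.118}, {"az": -0.118}, {"az": -0.118}]'

```text
validation failed for argument at $.mo...
```

Emit:
step_arm --moves '[{"dx": 1.9, "dy": -2.68, "dz": 1.0}, {"dx": 1.9, "dy": -2.68, "dz": 1.0}, {"dx": 1.9, "dy": -2.68, "dz": 1.6}, {"dx": 1.9, "dy": -2.68, "dz": 1.6}, {"dx": 1.9, "dy": -2.68, "dz": 1.6}, {"dx": 1.9, "dy": -2.68, "dz": 1.6}, {"dx": 1.9, "dy": -2.68, "dz": 1.6}, {}, {}]'

```text
validation failed for argument at $.mo...
```

Run:
```python
from h import *
s=bot.observe();print(s['clock'],s['tcp_pos'],s['eef_rot'],s['contact_force'])
cv2.imwrite('pics/w1.png',bot.read_camera('wrist'))
```

```text
0.1 [0.22827404 0.52709927 0.23046528] [-1.79895214e+02 -1.26023456e-02  1.56576136e+02] [-0.22162388 -1.43246338  0.40847801]
```

View pics/w1.png

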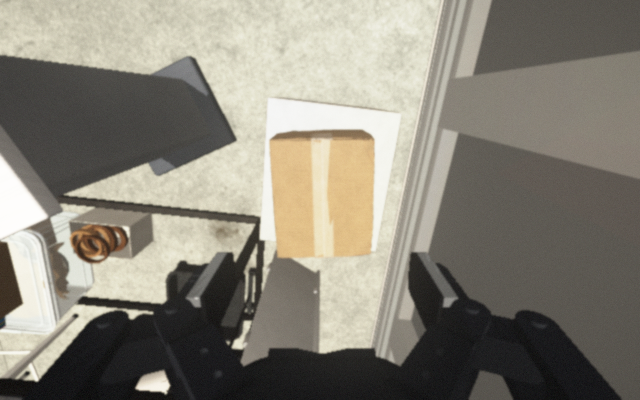

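The calls were refused and the arm hasn't moved; this view shows only the carton at about (322,195) on the floor. Each row probably needs all the keys, so I'll test one full row.

Emit:
step_arm --moves '[{"gripper": 8.5, "dx": -3.45, "dy": -1.75, "dz": 0, "ax": 0, "ay": 0, "az": 0}]'

```text
clock: 0.23
tcp_pos: [0.2504, 0.501, 0.2305]
eef_rot: [179.9, -0.2, 157.0]
contact_force: [1.1, -0.4, -0.4]
width: 0.0855
grasp_force: 0.0
```

Emit:
step_arm --moves '[{"gripper": 8.5, "dx": -3.45, "dy": -1.75, "dz": 0, "ax": 0, "ay": 0, "az": 0}, {"gripper": 8.5, "dx": -3.45, "dy": -1.75, "dz": 0, "ax": 0, "ay": 0, "az": 0}, {"gripper": 8.5, "dx": -3.45, "dy": -1.75, "dz": 0, "ax": 0, "ay": 0, "az": 0}, {"gripper": 8.5, "dx": -3.45, "dy": -1.75, "dz": 0, "ax": 0, "ay": 0, "az": 0}, {"gripper": 8.5, "dx": -3.45, "dy": -1.75, "dz": 0, "ax": 0, "ay": 0, "az": 0}, {"gripper": 8.5, "dx": -3.45, "dy": -1.75, "dz": 0, "ax": 0, "ay": 0, "az": 0}, {"gripper": 8.5, "dx": -3.45, "dy": -1.75, "dz": 0, "ax": 0, "ay": 0, "az": 0}, {"gripper": 8.5, "dx": -3.45, "dy": -1.75, "dz": 0, "ax": 0, "ay": 0, "az": 0}, {"gripper": 8.5, "dx": -3.45, "dy": -1.75, "dz": 0, "ax": 0, "ay": 0, "az": 0}, {"gripper": 8.5, "dx": -3.45, "dy": -1.75, "dz": 0, "ax": 0, "ay": 0, "az": 0}]'

```text
clock: 1.07
tcp_pos: [0.501, 0.1984, 0.2311]
eef_rot: [-180.0, -0.0, 156.6]
contact_force: [-0.0, -0.3, 0.3]
width: 0.0848
grasp_force: 0.0
```

Emit:
step_arm --moves '[{"gripper": 8.5, "dx": -1.54, "dy": -3.57, "dz": 0, "ax": 0, "ay": 0, "az": 0}, {"gripper": 8.5, "dx": -1.54, "dy": -3.57, "dz": 0, "ax": 0, "ay": 0, "az": 0}, {"gripper": 8.5, "dx": -1.54, "dy": -3.57, "dz": 0, "ax": 0, "ay": 0, "az": 0}, {"gripper": 8.5, "dx": -1.54, "dy": -3.57, "dz": 0, "ax": 0, "ay": 0, "az": 0}, {"gripper": 8.5, "dx": -1.54, "dy": -3.57, "dz": 0, "ax": 0, "ay": 0, "az": 0}, {"gripper": 8.5, "dx": -1.54, "dy": -3.57, "dz": 0, "ax": 0, "ay": 0, "az": 0}, {"gripper": 8.5, "dx": -1.54, "dy": -3.57, "dz": 0, "ax": 0, "ay": 0, "az": 0}, {"gripper": 8.5, "dx": -1.54, "dy": -3.57, "dz": 0, "ax": 0, "ay": 0, "az": 0}, {"gripper": 8.5, "dx": -1.54, "dy": -3.57, "dz": 0, "ax": 0, "ay": 0, "az": 0}, {"gripper": 8.5, "dx": 0, "dy": 0, "dz": 0, "ax": 0, "ay": 0, "az": -0.118}, {"gripper": 8.5, "dx": 0, "dy": 0, "dz": 0, "ax": 0, "ay": 0, "az": -0.118}, {"gripper": 8.5, "dx": 0, "dy": 0, "dz": 0, "ax": 0, "ay": 0, "az": -0.118}]'

```text
clock: 2.07
tcp_pos: [0.4993, -0.1508, 0.2308]
eef_rot: [180.0, -0.0, 177.1]
contact_force: [-0.1, 0.8, 0.5]
width: 0.0852
grasp_force: 0.0
```

Emit:
step_arm --moves '[{"gripper": 8.5, "dx": 1.9, "dy": -2.68, "dz": 1.0, "ax": 0, "ay": 0, "az": 0}, {"gripper": 8.5, "dx": 1.9, "dy": -2.68, "dz": 1.0, "ax": 0, "ay": 0, "az": 0}, {"gripper": 8.5, "dx": 1.9, "dy": -2.68, "dz": 1.6, "ax": 0, "ay": 0, "az": 0}, {"gripper": 8.5, "dx": 1.9, "dy": -2.68, "dz": 1.6, "ax": 0, "ay": 0, "az": 0}, {"gripper": 8.5, "dx": 1.9, "dy": -2.68, "dz": 1.6, "ax": 0, "ay": 0, "az": 0}, {"gripper": 8.5, "dx": 1.9, "dy": -2.68, "dz": 1.6, "ax": 0, "ay": 0, "az": 0}, {"gripper": 8.5, "dx": 1.9, "dy": -2.68, "dz": 1.6, "ax": 0, "ay": 0, "az": 0}, {"gripper": 8.5, "dx": 0, "dy": 0, "dz": 0, "ax": 0, "ay": 0, "az": 0}, {"gripper": 8.5, "dx": 0, "dy": 0, "dz": 0, "ax": 0, "ay": 0, "az": 0}]'

```text
clock: 2.82
tcp_pos: [0.355, -0.3299, 0.1301]
eef_rot: [179.9, -0.1, 176.7]
contact_force: [-0.1, 0.0, -0.2]
width: 0.0851
grasp_force: 0.0
```

Run:
```python
from h import *
s=bot.observe();print(s['clock'],s['tcp_pos'],s['eef_rot'],s['contact_force'])
cv2.imwrite('pics/w2.png',bot.read_camera('wrist'))
```

```text
2.8167 [ 0.35501444 -0.32987365  0.13011394] [ 1.79856792e+02 -9.85644748e-02  1.76656506e+02] [-0.12271583  0.02382029 -0.16145409]
```

View pics/w2.png

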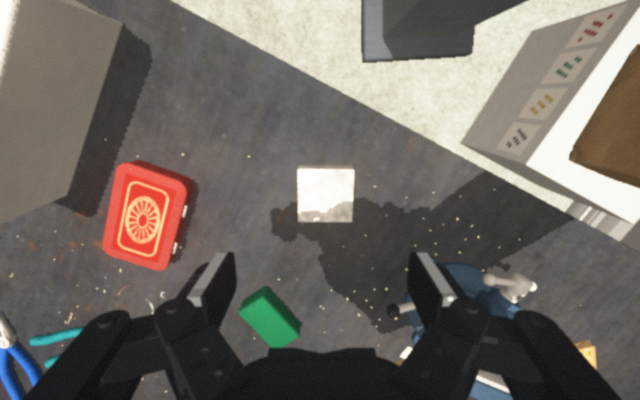

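Run:
```python
from h import *
im=cv2.imread('pics/w2.png')
c=im[150:240,280:370]; m=(c.min(2)>115).astype(np.uint8)
m=cv2.morphologyEx(m,cv2.MORPH_OPEN,np.ones((5,5)))
q=max(cv2.findContours(m,0,1)[0],key=cv2.contourArea)
r=cv2.minAreaRect(q);b=cv2.boxPoints(r)+[280,150];print(r,b.tolist())
W=pix('wrist',b,.018)[:,:2];e=np.roll(W,-1,0)-W
print(W.mean(0),np.linalg.norm(e,axis=1),np.degrees(np.arctan2(e[:,1],e[:,0])))
print(pix('wrist',[(390,312),(270,318),(185,180)],.03))
v=cv2.resize(c,(720,720),interpolation=cv2.INTER_CUBIC);cv2.imwrite('pics/c2.png',v[:600])
```

```text
((45.5, 43.0), (56.0, 59.0), 90.0) [[296.0, 165.0], [355.0, 165.0], [355.0, 221.0], [296.0, 221.0]]
[ 0.35813644 -0.32555848] [0.05125429 0.05268008 0.05446686 0.05265045] [ 86.75109033  -1.24536323 -93.26497612 175.25917719]
[[ 0.47931091 -0.26876743  0.03      ]
 [ 0.4796514  -0.3869272   0.03      ]
 [ 0.3353584  -0.44282976  0.03      ]]
```

View pics/c2.png

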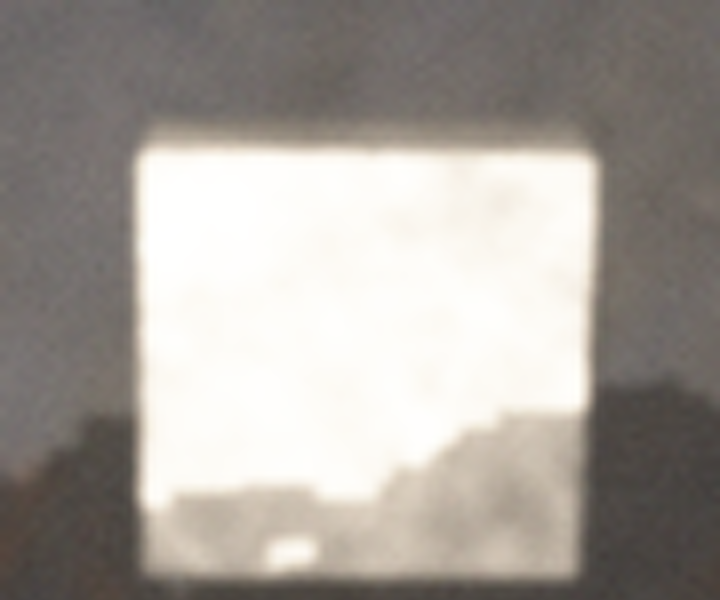

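The enlarged crop shows the top-face corners at (137,150), (599,153), (580,578) and (143,574) in crop pixels (8x scale, origin 280,150).

Run:
```python
from h import *
b=np.array([(137,150),(599,153),(580,578),(143,574)])/8-.44+[280,150]
W=pix('wrist',b,.018)[:,:2];e=np.roll(W,-1,0)-W
print(W.mean(0),np.linalg.norm(e,axis=1),np.degrees(np.arctan2(e[:,1],e[:,0])))
s=bot.observe();p=s['tcp_pos'];print(p,s['eef_rot']);print(shift(np.r_[W.mean(0),.010]-p,s['eef_rot'][2]))
```

```text
[ 0.35994852 -0.32596937] [0.05035654 0.05018652 0.05046373 0.05000825] [ 86.36992251  -3.78417199 -93.83294545 176.09283833]
[ 0.35617879 -0.32950331  0.1309283 ] [ 1.79909800e+02 -3.00095713e-02  1.76774978e+02]
[-0.356  0.374 12.093]
```

Emit:
step_arm --moves '[{"gripper": 8.5, "dx": -0.38, "dy": 0.37, "dz": 2.4, "ax": 0, "ay": 0, "az": 0.008}, {"gripper": 8.5, "dx": 0, "dy": 0, "dz": 3, "ax": 0, "ay": 0, "az": 0}, {"gripper": 8.5, "dx": 0, "dy": 0, "dz": 3, "ax": 0, "ay": 0, "az": 0}, {"gripper": 8.5, "dx": 0, "dy": 0, "dz": 2, "ax": 0, "ay": 0, "az": 0}, {"gripper": 8.5, "dx": 0, "dy": 0, "dz": 1, "ax": 0, "ay": 0, "az": 0}, {"gripper": 8.5, "dx": 0, "dy": 0, "dz": 0.8, "ax": 0, "ay": 0, "az": 0}, {"gripper": 8.5, "dx": 0, "dy": 0, "dz": 0, "ax": 0, "ay": 0, "az": 0}, {"gripper": 8.5, "dx": 0, "dy": 0, "dz": 0, "ax": 0, "ay": 0, "az": 0}]'

```text
clock: 3.53
tcp_pos: [0.3616, -0.326, 0.0098]
eef_rot: [-180.0, 0.0, 176.5]
contact_force: [0.7, -0.7, 0.2]
width: 0.0852
grasp_force: 0.0
```

Run:
```python
from h import *
s=bot.observe();print(s['clock'],s['tcp_pos'],s['eef_rot'],s['contact_force'])
cv2.imwrite('pics/w3.png',bot.read_camera('wrist')[40:400])
```

```text
3.5333 [ 0.36157189 -0.32602494  0.00980156] [-1.79987090e+02  3.26464587e-02  1.76483831e+02] [ 0.7098359  -0.69284483  0.18780615]
```

View pics/w3.png

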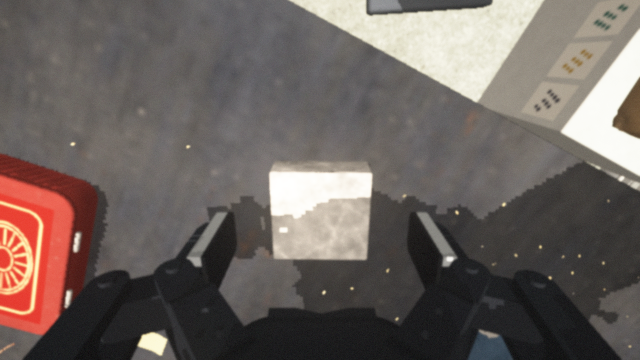

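The block sits centred between the open fingers, with its top face spanning (270–372, 170–260) in the crop. I'll go slightly lower and close.

Emit:
step_arm --moves '[{"gripper": 6, "dx": 0, "dy": 0, "dz": 0.1, "ax": 0, "ay": 0, "az": 0.005}, {"gripper": 4.5, "dx": 0, "dy": 0, "dz": 0, "ax": 0, "ay": 0, "az": 0}, {"gripper": 4.5, "dx": 0, "dy": 0, "dz": 0, "ax": 0, "ay": 0, "az": 0}, {"gripper": 4.5, "dx": 0, "dy": 0, "dz": 0, "ax": 0, "ay": 0, "az": 0}, {"gripper": 4.5, "dx": 0, "dy": 0, "dz": 0, "ax": 0, "ay": 0, "az": 0}, {"gripper": 4.5, "dx": 0, "dy": 0, "dz": 0, "ax": 0, "ay": 0, "az": 0}, {"gripper": 4.5, "dx": 0, "dy": 0, "dz": 0, "ax": 0, "ay": 0, "az": 0}, {"gripper": 4.5, "dx": 0, "dy": 0, "dz": 0, "ax": 0, "ay": 0, "az": 0}]' --newtons 60

```text
clock: 4.25
tcp_pos: [0.3612, -0.3269, 0.0094]
eef_rot: [-179.9, 0.1, 176.1]
contact_force: [-1.2, 1.3, 6.2]
width: 0.0481
grasp_force: 61.5
```

Run:
```python
from h import *
print(shift(np.array([.654-.361,-.063+.327,-.06])/11,176.2))
```

```text
[-2.499  2.571  0.545]
```

Emit:
step_arm --moves '[{"gripper": 4.5, "dx": 0, "dy": 0, "dz": -0.5, "ax": 0, "ay": 0, "az": 0}, {"gripper": 4.5, "dx": 0, "dy": 0, "dz": -1, "ax": 0, "ay": 0, "az": 0}, {"gripper": 4.5, "dx": 0, "dy": 0, "dz": -2.5, "ax": 0, "ay": 0, "az": 0}, {"gripper": 4.5, "dx": 0, "dy": 0, "dz": -3, "ax": 0, "ay": 0, "az": 0}, {"gripper": 4.5, "dx": 0, "dy": 0, "dz": -3, "ax": 0, "ay": 0, "az": 0}, {"gripper": 4.5, "dx": 0, "dy": 0, "dz": -3, "ax": 0, "ay": 0, "az": 0}, {"gripper": 4.5, "dx": 0, "dy": 0, "dz": -3, "ax": 0, "ay": 0, "az": 0}, {"gripper": 4.5, "dx": 0, "dy": 0, "dz": -3, "ax": 0, "ay": 0, "az": 0}, {"gripper": 4.5, "dx": 0, "dy": 0, "dz": -1, "ax": 0, "ay": 0, "az": 0}]'

```text
clock: 5.0
tcp_pos: [0.3615, -0.3274, 0.2126]
eef_rot: [-179.8, 0.2, 176.1]
contact_force: [1.4, -1.5, -4.4]
width: 0.0478
grasp_force: 63.6
```

Held: -4.4 N is about 0.45 kg. Now across to the holder.

Emit:
step_arm --moves '[{"gripper": 4.5, "dx": -1.5, "dy": 1.57, "dz": 0, "ax": 0, "ay": 0, "az": 0}, {"gripper": 4.5, "dx": -2.5, "dy": 2.57, "dz": 0, "ax": 0, "ay": 0, "az": 0}, {"gripper": 4.5, "dx": -2.5, "dy": 2.57, "dz": 0, "ax": 0, "ay": 0, "az": 0}, {"gripper": 4.5, "dx": -2.5, "dy": 2.57, "dz": 0, "ax": 0, "ay": 0, "az": 0}, {"gripper": 4.5, "dx": -2.5, "dy": 2.57, "dz": 0, "ax": 0, "ay": 0, "az": 0}, {"gripper": 4.5, "dx": -2.5, "dy": 2.57, "dz": 0, "ax": 0, "ay": 0, "az": 0}, {"gripper": 4.5, "dx": -2.5, "dy": 2.57, "dz": 0, "ax": 0, "ay": 0, "az": 0}, {"gripper": 4.5, "dx": -2.5, "dy": 2.57, "dz": 0, "ax": 0, "ay": 0, "az": 0}, {"gripper": 4.5, "dx": -2.5, "dy": 2.57, "dz": 1, "ax": 0, "ay": 0, "az": 0}, {"gripper": 4.5, "dx": -2.5, "dy": 2.57, "dz": 1.5, "ax": 0, "ay": 0, "az": 0}, {"gripper": 4.5, "dx": -2.5, "dy": 2.57, "dz": 2, "ax": 0, "ay": 0, "az": 0}, {"gripper": 4.5, "dx": -1, "dy": 1, "dz": 2, "ax": 0, "ay": 0, "az": 0}]'

```text
clock: 6.0
tcp_pos: [0.6569, -0.059, 0.1421]
eef_rot: [179.9, 0.1, 176.3]
contact_force: [0.3, -0.2, -4.5]
width: 0.048
grasp_force: 63.5
```

Emit:
step_arm --moves '[{"gripper": 4.5, "dx": 0, "dy": 0, "dz": 0, "ax": 0, "ay": 0, "az": -0.08}, {"gripper": 4.5, "dx": 0, "dy": 0, "dz": 0, "ax": 0, "ay": 0, "az": -0.08}, {"gripper": 4.5, "dx": 0, "dy": 0, "dz": 0, "ax": 0, "ay": 0, "az": -0.08}, {"gripper": 4.5, "dx": 0, "dy": 0, "dz": 0, "ax": 0, "ay": 0, "az": -0.08}, {"gripper": 4.5, "dx": 0, "dy": 0, "dz": 0, "ax": 0, "ay": 0, "az": 0}, {"gripper": 4.5, "dx": 0, "dy": 0, "dz": 0, "ax": 0, "ay": 0, "az": 0}]'

```text
clock: 6.5
tcp_pos: [0.6534, -0.0628, 0.1425]
eef_rot: [179.9, -0.1, -165.7]
contact_force: [0.4, -0.4, -4.7]
width: 0.0476
grasp_force: 63.6
```

Run:
```python
from h import *
for i in range(3):
    s=bot.observe();print(s['clock'],s['tcp_pos'],s['eef_rot']);im=bot.read_camera('wrist')
cv2.imwrite('pics/w4.png',im)
```

```text
6.5 [ 0.65340442 -0.0628186   0.1425437 ] [ 1.79949402e+02 -1.00881145e-01 -1.65673448e+02]
6.55 [ 0.65358536 -0.06285646  0.14274104] [ 1.79958148e+02 -7.36254473e-02 -1.65668474e+02]
6.6 [ 0.65373085 -0.06288789  0.14293619] [ 1.79969948e+02 -5.11127911e-02 -1.65647048e+02]
```

View pics/w4.png

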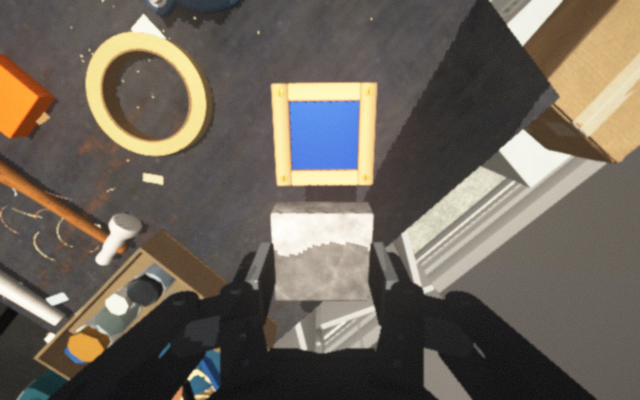

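The wrist view shows the holder clear at (272–377, 83–187), with the held block's top face at (272–375, 213–300). I'll compute both poses.

Run:
```python
from h import *
im=cv2.imread('pics/w4.png');s=bot.observe()
hsv=cv2.cvtColor(im,cv2.COLOR_BGR2HSV)
def quad(m,z,n):
    q=cv2.convexHull(max(cv2.findContours(m,0,1)[0],key=cv2.contourArea))
    b=cv2.approxPolyN(q,4).reshape(4,2)
    W=pix('wrist',b,z,s)[:,:2];e=np.roll(W,-1,0)-W
    print(n,b.tolist(),W.mean(0),np.linalg.norm(e,axis=1),(np.degrees(np.arctan2(e[:,1],e[:,0]))+45)%90-45)
    return W.mean(0)
roi=np.zeros(im.shape[:2],np.uint8);roi[70:195,255:395]=1
m=roi*(hsv[...,1]>85).astype(np.uint8);m=cv2.morphologyEx(m,cv2.MORPH_OPEN,np.ones((5,5)))
H=quad(m,.011,'outer')
mb=roi*cv2.inRange(hsv,(100,120,60),(130,255,255))//255
quad(mb,.005,'blue')
b=np.array([(271.5,213.5),(375,213.5),(370,300),(275.5,300)])
W=pix('wrist',b,s['tcp_pos'][2]+.0086,s)[:,:2];e=np.roll(W,-1,0)-W
print('block',W.mean(0),np.linalg.norm(e,axis=1),(np.degrees(np.arctan2(e[:,1],e[:,0]))+45)%90-45)
print(s['tcp_pos'],s['eef_rot'],'block->holder',shift(np.r_[H-W.mean(0),0],s['eef_rot'][2]),'tcp->holder',shift(np.r_[H-s['tcp_pos'][:2],0],s['eef_rot'][2]))
v=im.copy();cv2.imwrite('pics/m.png',cv2.resize(np.hstack([m,mb])[70:195]*255,None,fx=1,fy=1))
```

```text
outer [[356, 168], [292, 168], [289, 102], [358, 101]] [ 0.60752204 -0.072143  ] [0.05993888 0.05902943 0.06038515 0.05986105] [14.36318639 15.16795842 15.15661074 14.73515588]
blue [[358, 102], [356, 168], [292, 168], [289, 102]] [ 0.60841524 -0.07185905] [0.06031152 0.06124464 0.06031538 0.06172696] [14.70978699 14.36318639 15.16795842 14.36410117]
block [ 0.65112928 -0.0623241 ] [0.04981527 0.04941548 0.05031143 0.04941585] [14.36247775 14.44853282 14.36091232 13.87324615]
[ 0.6538532  -0.06291984  0.1430785 ] [ 1.79978626e+02 -3.34236937e-02 -1.65629018e+02] block->holder [ 4.468  0.131 -0.   ] tcp->holder [ 4.717  0.256 -0.   ]
```

Emit:
step_arm --moves '[{"gripper": 4.5, "dx": 1.5, "dy": 0.06, "dz": 0, "ax": 0, "ay": 0, "az": -0.006}, {"gripper": 4.5, "dx": 1.95, "dy": 0.06, "dz": 1, "ax": 0, "ay": 0, "az": 0}, {"gripper": 4.5, "dx": 1, "dy": 0.06, "dz": 2, "ax": 0, "ay": 0, "az": 0}, {"gripper": 4.5, "dx": 0, "dy": 0, "dz": 2.5, "ax": 0, "ay": 0, "az": 0}, {"gripper": 4.5, "dx": 0, "dy": 0, "dz": 2.5, "ax": 0, "ay": 0, "az": 0}, {"gripper": 4.5, "dx": 0, "dy": 0, "dz": 1.5, "ax": 0, "ay": 0, "az": 0}, {"gripper": 4.5, "dx": 0, "dy": 0, "dz": 0.8, "ax": 0, "ay": 0, "az": 0}, {"gripper": 4.5, "dx": 0, "dy": 0, "dz": 0.5, "ax": 0, "ay": 0, "az": 0}, {"gripper": 4.5, "dx": 0, "dy": 0, "dz": 0, "ax": 0, "ay": 0, "az": 0}, {"gripper": 4.5, "dx": 0, "dy": 0, "dz": 0, "ax": 0, "ay": 0, "az": 0}]'

```text
clock: 7.48
tcp_pos: [0.6115, -0.0726, 0.0362]
eef_rot: [-180.0, 0.1, -165.2]
contact_force: [1.1, 0.1, -4.8]
width: 0.0478
grasp_force: 63.6
```

Run:
```python
from h import *
for i in range(2):
    s=bot.observe();print(s['clock'],s['tcp_pos'],s['eef_rot']);im=bot.read_camera('wrist')
cv2.imwrite('pics/w5f.png',im)
cv2.imwrite('pics/w5.png',cv2.resize(im[180:370,195:455],(780,570),interpolation=cv2.INTER_CUBIC))
```

```text
7.4833 [ 0.61151185 -0.07261185  0.03619137] [-1.79964009e+02  7.83550473e-02 -1.65222426e+02]
7.5333 [ 0.6119035  -0.07266652  0.03663175] [-1.79941170e+02  1.25176456e-01 -1.65216956e+02]
```

View pics/w5.png

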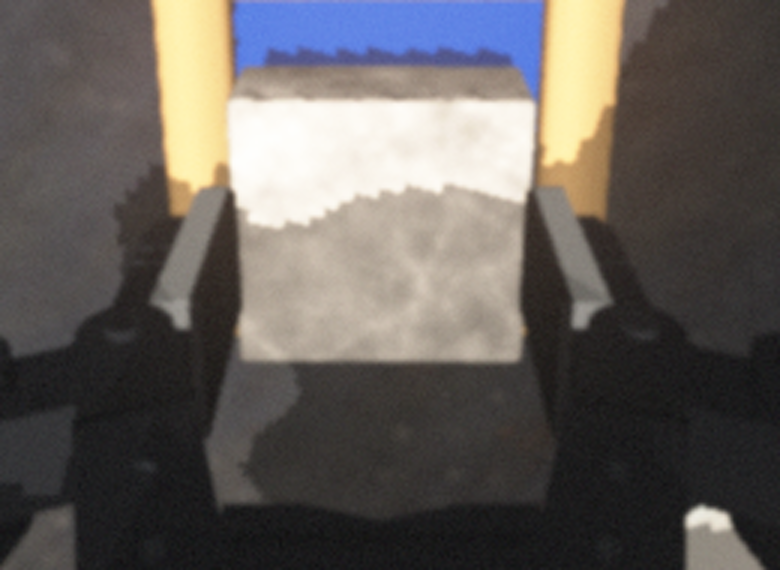

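Laterally the recess (233–543) and the block's lower edge (250–525) share a centre at about 388. For the fore-aft centring I'll use the row profile.

Run:
```python
from h import *
im=cv2.imread('pics/w5f.png');s=bot.observe();print(s['tcp_pos'])
p=im[:,300:345].mean(1)
for r in range(110,220,2):
    if np.abs(p[r]-p[r-2]).max()>12: print(r,p[r-2].round(),p[r].round())
t=R.from_euler('xyz',s['eef_rot'],degrees=True).as_matrix();
def tx(v,z): return (pix('wrist',[[321.5,v]],z,s)[0]-s['tcp_pos'])@t[:,0]*1000
for v in range(120,220,4): print(v,'z11 %.1f z5 %.1f z27 %.1f z45 %.1f'%(tx(v,.011),tx(v,.005),tx(v,s['tcp_pos'][2]-.0094),tx(v,s['tcp_pos'][2]+.0086)))
print('top near/far edge',tx(212.8,s['tcp_pos'][2]+.0086),tx(300.5,s['tcp_pos'][2]+.0086))
```

```text
[ 0.61206004 -0.07266406  0.03676783]
152 [ 90. 101. 118.] [ 92. 132. 169.]
154 [ 92. 132. 169.] [121. 183. 227.]
156 [121. 183. 227.] [172. 238. 253.]
158 [172. 238. 253.] [188. 246. 254.]
178 [192. 247. 254.] [169. 221. 246.]
180 [169. 221. 246.] [216. 141. 124.]
182 [216. 141. 124.] [229. 134.  98.]
196 [228. 132.  97.] [203. 117.  93.]
198 [203. 117.  93.] [154.  94.  87.]
200 [154.  94.  87.] [140.  91.  89.]
202 [140.  91.  89.] [127. 123. 135.]
204 [127. 123. 135.] [126. 140. 156.]
212 [132. 146. 162.] [150. 164. 180.]
214 [150. 164. 180.] [224. 235. 243.]
216 [224. 235. 243.] [238. 246. 250.]
120 z11 68.5 z5 68.1 z27 69.7 z45 71.0
124 z11 66.4 z5 65.9 z27 67.8 z45 69.3
128 z11 64.3 z5 63.7 z27 65.8 z45 67.5
132 z11 62.1 z5 61.4 z27 63.9 z45 65.8
136 z11 59.9 z5 59.2 z27 61.9 z45 64.1
140 z11 57.7 z5 56.9 z27 59.9 z45 62.3
144 z11 55.5 z5 54.6 z27 57.9 z45 60.5
148 z11 53.2 z5 52.3 z27 55.9 z45 58.8
152 z11 51.0 z5 49.9 z27 53.8 z45 57.0
156 z11 48.7 z5 47.6 z27 51.8 z45 55.1
160 z11 46.4 z5 45.2 z27 49.7 z45 53.3
164 z11 44.1 z5 42.8 z27 47.6 z45 51.5
168 z11 41.7 z5 40.4 z27 45.5 z45 49.6
172 z11 39.4 z5 37.9 z27 43.3 z45 47.7
176 z11 37.0 z5 35.4 z27 41.2 z45 45.8
180 z11 34.6 z5 33.0 z27 39.0 z45 43.9
184 z11 32.2 z5 30.5 z27 36.8 z45 42.0
188 z11 29.7 z5 27.9 z27 34.6 z45 40.0
192 z11 27.3 z5 25.4 z27 32.4 z45 38.1
196 z11 24.8 z5 22.8 z27 30.2 z45 36.1
200 z11 22.3 z5 20.2 z27 27.9 z45 34.1
204 z11 19.7 z5 17.6 z27 25.6 z45 32.1
208 z11 17.2 z5 14.9 z27 23.3 z45 30.1
212 z11 14.6 z5 12.3 z27 21.0 z45 28.0
216 z11 12.0 z5 9.6 z27 18.6 z45 25.9
top near/far edge 27.591847238734637 -22.588627579478526
```

The block needs about 1.5 mm in +x. After that I'll lower it slowly and watch the force.

Emit:
step_arm --moves '[{"gripper": 4.5, "dx": 0.15, "dy": 0, "dz": 0.3, "ax": 0, "ay": 0, "az": 0}, {"gripper": 4.5, "dx": 0, "dy": 0, "dz": 0.5, "ax": 0, "ay": 0, "az": 0}, {"gripper": 4.5, "dx": 0, "dy": 0, "dz": 0.5, "ax": 0, "ay": 0, "az": 0}, {"gripper": 4.5, "dx": 0, "dy": 0, "dz": 0.3, "ax": 0, "ay": 0, "az": 0}, {"gripper": 4.5, "dx": 0, "dy": 0, "dz": 0.2, "ax": 0, "ay": 0, "az": 0}, {"gripper": 4.5, "dx": 0, "dy": 0, "dz": 0.1, "ax": 0, "ay": 0, "az": 0}, {"gripper": 4.5, "dx": 0, "dy": 0, "dz": 0, "ax": 0, "ay": 0, "az": 0}, {"gripper": 4.5, "dx": 0, "dy": 0, "dz": 0, "ax": 0, "ay": 0, "az": 0}]'

```text
clock: 8.25
tcp_pos: [0.6093, -0.0728, 0.0163]
eef_rot: [180.0, 0.0, -165.2]
contact_force: [0.3, -0.2, -4.2]
width: 0.0476
grasp_force: 63.6
```

Emit:
step_arm --moves '[{"gripper": 4.5, "dx": 0, "dy": 0, "dz": 0.05, "ax": 0, "ay": 0, "az": 0}, {"gripper": 4.5, "dx": 0, "dy": 0, "dz": 0.05, "ax": 0, "ay": 0, "az": 0}, {"gripper": 4.5, "dx": 0, "dy": 0, "dz": 0, "ax": 0, "ay": 0, "az": 0}, {"gripper": 4.5, "dx": 0, "dy": 0, "dz": 0, "ax": 0, "ay": 0, "az": 0}]'

```text
clock: 8.58
tcp_pos: [0.6093, -0.0728, 0.0154]
eef_rot: [180.0, 0.0, -165.2]
contact_force: [-0.4, 0.4, -4.4]
width: 0.0478
grasp_force: 63.6
```

Emit:
step_arm --moves '[{"gripper": 4.5, "dx": 0, "dy": 0, "dz": 0.05, "ax": 0, "ay": 0, "az": 0}, {"gripper": 4.5, "dx": 0, "dy": 0, "dz": 0, "ax": 0, "ay": 0, "az": 0}, {"gripper": 4.5, "dx": 0, "dy": 0, "dz": 0, "ax": 0, "ay": 0, "az": 0}]'

```text
clock: 8.83
tcp_pos: [0.6092, -0.0728, 0.0148]
eef_rot: [180.0, 0.0, -165.2]
contact_force: [-0.6, 0.4, -3.5]
width: 0.0478
grasp_force: 63.6
```

Emit:
step_arm --moves '[{"gripper": 4.5, "dx": 0, "dy": 0, "dz": 0.04, "ax": 0, "ay": 0, "az": 0}, {"gripper": 4.5, "dx": 0, "dy": 0, "dz": 0, "ax": 0, "ay": 0, "az": 0}, {"gripper": 4.5, "dx": 0, "dy": 0, "dz": 0, "ax": 0, "ay": 0, "az": 0}]'

```text
clock: 9.08
tcp_pos: [0.6093, -0.0728, 0.0146]
eef_rot: [180.0, 0.0, -165.2]
contact_force: [-1.6, -0.1, -2.5]
width: 0.0479
grasp_force: 63.8
```

Emit:
step_arm --moves '[{"gripper": 4.5, "dx": 0, "dy": 0, "dz": 0.03, "ax": 0, "ay": 0, "az": 0}, {"gripper": 4.5, "dx": 0, "dy": 0, "dz": 0, "ax": 0, "ay": 0, "az": 0}, {"gripper": 4.5, "dx": 0, "dy": 0, "dz": 0, "ax": 0, "ay": 0, "az": 0}]'

```text
clock: 9.33
tcp_pos: [0.6093, -0.0728, 0.0145]
eef_rot: [-180.0, 0.0, -165.2]
contact_force: [-1.3, -0.4, 1.4]
width: 0.0478
grasp_force: 64.2
```

The block rests on the floor: the vertical force rose from -4.4 to +1.4 N. Now I'll release gently and retreat.

Emit:
step_arm --moves '[{"gripper": 4.8, "dx": 0, "dy": 0, "dz": 0, "ax": 0, "ay": 0, "az": 0}, {"gripper": 5.2, "dx": 0, "dy": 0, "dz": 0, "ax": 0, "ay": 0, "az": 0}, {"gripper": 6, "dx": 0, "dy": 0, "dz": 0, "ax": 0, "ay": 0, "az": 0}, {"gripper": 7, "dx": 0, "dy": 0, "dz": 0, "ax": 0, "ay": 0, "az": 0}, {"gripper": 7, "dx": 0, "dy": 0, "dz": 0, "ax": 0, "ay": 0, "az": 0}, {"gripper": 7, "dx": 0, "dy": 0, "dz": 0, "ax": 0, "ay": 0, "az": 0}]' --newtons 20

```text
clock: 9.83
tcp_pos: [0.6096, -0.0729, 0.0142]
eef_rot: [-180.0, 0.0, -165.2]
contact_force: [0.4, 0.6, 0.6]
width: 0.07
grasp_force: 0.0
```

Emit:
step_arm --moves '[{"gripper": 7, "dx": 0, "dy": 0, "dz": -0.5, "ax": 0, "ay": 0, "az": 0}, {"gripper": 7, "dx": 0, "dy": 0, "dz": -1, "ax": 0, "ay": 0, "az": 0}, {"gripper": 7, "dx": 0, "dy": 0, "dz": -2, "ax": 0, "ay": 0, "az": 0}, {"gripper": 7, "dx": 0, "dy": 0, "dz": -3, "ax": 0, "ay": 0, "az": 0}, {"gripper": 7, "dx": 0, "dy": 0, "dz": -3, "ax": 0, "ay": 0, "az": 0}, {"gripper": 7, "dx": 0, "dy": 0, "dz": -3, "ax": 0, "ay": 0, "az": 0}, {"gripper": 7, "dx": 0, "dy": 0, "dz": -0.5, "ax": 0, "ay": 0, "az": 0}, {"gripper": 7, "dx": 0, "dy": 0, "dz": 0, "ax": 0, "ay": 0, "az": 0}, {"gripper": 7, "dx": 0, "dy": 0, "dz": 0, "ax": 0, "ay": 0, "az": 0}]'

```text
clock: 10.58
tcp_pos: [0.6095, -0.0728, 0.1446]
eef_rot: [-180.0, 0.1, -165.2]
contact_force: [-0.7, 0.7, -0.4]
width: 0.07
grasp_force: 0.0
```

Run:
```python
from h import *
im=bot.read_camera('wrist')
cv2.imwrite('pics/w6.png',cv2.resize(im[110:310,220:420],(600,600),interpolation=cv2.INTER_CUBIC))
```

```text
(no output)
```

View pics/w6.png

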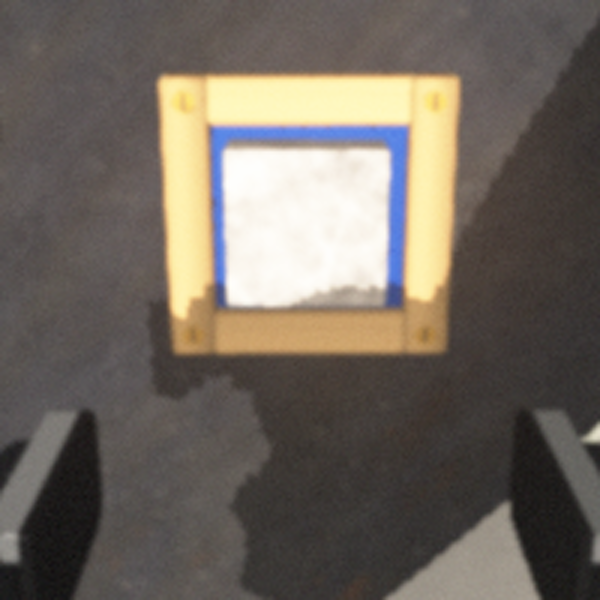

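The block (222–390, 143–307) lies flat and square inside the recess, with blue showing on three sides. The fourth side is hidden only by perspective.

```bash
python3 -c "
from plant import bot
print(bot.job_done())"
```

```text
the job is handed in; nothing more can be done
None
```

The steel block is in the holder's recess, flat on the floor and square to the walls; I let go and backed the arm off, left the wax block and the tin alone, and handed the job in at about 10.6 s, with no verdict returned.

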